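Hang the tool bracket on the slotted upright

TASK

Bring the steel bracket that has hook tabs on its back out from under the low board, leave it standing on the open bench, fully clear of the board, and let go; then take a fresh grip and hang it on the slotted upright. Press its two tabs into the two middle slots and then down until the bracket sits fully home, upright and flat against the face, and let go. Leave everything else where it is, the similar bracket without tabs included.

Things in the scene. Friction and masses are not known exactly. Their poses are not given: they have to be found in the camera images.
- bracket: Loose steel L bracket with hook tabs on its back, about 0.45 kg. Origin: centre of the foot of the back face. +x: out of the back (tabs), z up, arm to -x. Back plate 14 thick (x -14 to 0), 40 wide, 125 high. Arm at the bottom 24 wide, 30 high, to x -150, where 12 is upturned to 45 high. Centre of mass x -68, z 25. Starts standing, arm under the riser, plate and 25 of arm outside its edge, tabs outward.
- free_end (a point): Underside of the bracket's free arm end: x -150, y 0, z 0 of the bracket.
- tab_low (a point): Lower hook tab: point on the back face at the underside of its neck, z 45 of the bracket. Neck 8 wide, 10 high, reaching 13.5 out of the back face; its end (7.5 to 13.5 out) carries a lip hanging 10 below the neck.
- tab_high (a point): Upper hook tab, same shape, 50 above the lower: z 95 of the bracket.
- upright: Fixed aluminium slotted upright, 406 high, 60 wide. Origin: bench level, mid-width, in the plane of the slotted face, which looks along its -x (about world +y, to the robot's left); z up. Face sheet 5 thick, hollow behind. Four slots on the centre line, 16 wide, 32 high, lower edges at z 110, 160, 210, 260; the middle two are 160 and 210. Dark base plate 8 high, x -40 to 90, 120 wide.
- slot_low (a point): Middle of the lower edge of the lower middle slot, on the face: z 160 of the upright. Hung home, the bracket's axes match the upright's, tab_low lies here (bracket origin at z 115 of the upright) and the necks rest on the slots' lower edges. Tabs enter level with the bracket 11 to 21 higher, then go down. 2.5 play along x.
- slot_high (a point): The same for the upper middle slot (z 210), which takes tab_high.
- riser: Fixed low board on two dark battens. Origin: bench level under its middle. Board 360 (x) by 190 (y), underside 60 and top 80 above the bench; battens 30 wide at the x ends, both long sides open. The edge that the brackets stick out from is at its y -95. Stones stand on its y > 20 half, up to 138 above the bench.
- plain_angle: Loose steel bracket of the same shape and size and axes as the bracket but without tabs, under the same board beside it, 150 away (either may be the one nearer the robot). To be left alone.
- mallet: Loose wooden mallet lying along its x, 215 long, 64 thick; origin at bench level. Leave alone.
- wedge: Loose wooden block 90 x 40 x 28, origin under its centre. Leave alone.
- chisel: Loose stone-carver's chisel with wooden handle, lying along its x, about 190 long. Leave alone.
- dust_brush: Loose hand brush lying on the bench. Leave alone.
- offcut: Loose stone offcut 75 x 60 x 45, origin under its centre. Leave alone.
- oil_can: Loose upright can, 60 across, 110 high, origin under its centre. Leave alone.
There are look-alikes about, which are no part of the job. What is shaped like the bracket but blue or purple is not meant.

How it is judged:
On the way:
1. The bracket stands upright on the bench, its whole arm out from under the board, and is let go (y of free_end in the frame of riser below -0.1 m and height (world z) of bracket below 0.006 m and angle between bracket's own z axis and vertical below 0.1 rad and contact force between the fingers and bracket below 0.2 N and linear speed of bracket below 0.02 m/s and angular speed of bracket below 0.2 rad/s), for 0.2 s.
At the end, for the whole second after the job is handed in: The bracket hangs at rest by both tabs in the two middle slots, dropped fully home (height within 5 mm), its back against the face (within 6 mm), upright within 0.08 rad, square to the face within 0.12 rad; released (x of bracket in the frame of upright between -0.006 and 0.005 m and y of bracket in the frame of upright between -0.007 and 0.007 m and z of bracket in the frame of upright between 0.11 and 0.1195 m and angle between bracket's own z axis and vertical below 0.08 rad and angle between the x axis of bracket and the x axis of upright, either way round below 0.12 rad and linear speed of bracket below 0.02 m/s and angular speed of bracket below 0.2 rad/s); the robot touches nothing.
It fails at once if the bracket without tabs is displaced by more than 30 mm (distance of plain_angle from where it was at the start of the episode above 0.03 m).
It fails at once if another loose thing on the bench is displaced by more than 30 mm (distance of any of mallet, wedge, chisel, dust_brush, offcut, oil_can from where it was at the start of the episode above 0.03 m).
It also fails if it takes over 64 s, if anything falls off the work surface, if the arm or the gripper's body presses on something with over 40 N, if the wrist force passes 120 N, or if a joint passes its speed limit or range.

ROBOT

A 6-joint arm with a two-finger parallel gripper is mounted at the origin on the work surface. World frame = base frame: x ahead of the robot, y to its left, z up, the work surface at z = 0. Lengths are in m, angles in rad, forces in N, time in s.
With the tool pointing down it reaches from about 0.35 to 0.95 m from the base axis. Payload 17.4 kg.
Tool frame: the origin (TCP) lies midway between the tips of the shut fingers; the grasp point (between the pads) lies bot.hold_point_z behind it (bot.hold_point_z is the distance from the TCP to the grasp point, in m); z points along the fingers, y is the direction in which the jaws open and shut (so a half turn about z gives the same grasp; the last joint's range is limited). The gripper opens to 93 mm and grips with 3 to 60 N. Pads are 15 mm wide; open, the fingers measure 128 mm over their backs; the gripper's body (75 mm by 188 mm) begins 65 mm behind the grasp point.
Start: joints at [-1.2, 0.116, 1.442, -0, 1.584, -0.038], TCP at [0.268, -0.619, 0.219] pointing down, gripper open.
Joint ranges: [-2.83, 2.83], [-0.83, 2.19], [0.07, 2.5], [-1.14, 4.28], [0.01, 3], [-2.97, 2.97]. Speed limits (rad/s): [1.89, 1.89, 2.22, 3.14, 3.14, 3.14].

INTERFACE

Orientations are given as a unit quaternion [x, y, z, w].
In Python, from plant import bot, eyes gives the robot as it stands. The module is installed in compiled form; this text tells all that it offers.
- The arm moves only by the tool step_arm, never from a script. Its argument "steps" is a list of rows, each an object of numbers: "dx", "dy", "dz": the shift along the world's x, y, z in cm; "ax", "ay", "az": the turn, a rotation vector about the world's x, y, z in degrees; "jaw": the finger opening in cm, from 0 to 9.3. In form: [{"dx": .., "dy": .., "dz": .., "ax": .., "ay": .., "az": .., "jaw": ..}, ...]. A call has 1 to 8 rows; each row shifts and turns the commanded pose from where the row before left it; what a row does not reach is not made up. A row lasts 1/8 s, in which the tool goes at most 62.5 mm and 10.7 degrees, less where a joint would pass 70% of its speed; a pose out of reach is approached as far as the arm can. A call with a gripper value outside its range is refused whole. The fingers move at their own pace and stop on an object; "squeeze" is the grip in N (left out, the last holds). Time passes only in rows, so rows that do not move let the fingers close. It gives the time, the measured TCP pose, the force and the opening at its end, in the units of the state.
- bot.get_state(): the state, without advancing time (a new reading comes with each control period).
- eyes.snapshot(name): name is "side" or "top" or "wrist"; returns a dict with "frame" (420x560x3 uint8, blue, green, red), "z_map" (420x560 float32, m along the optical axis (not along the pixel's ray), 0 where there is no reading), "mtx" (3x3 intrinsics, pixels), "dist" ([k1, k2, p1, p2, k3] as OpenCV has them; the pictures are not rectified), "R" (3x3) and "t" (3): a world point X has camera coordinates R X + t. Camera axes: x right, y down, z forward; pixel columns grow to the right and rows downward; lengths in m; the calibration is good to about 2 mm. A picture is of the moment at which its call begins.
- bot.finish_job(): hands the job in, once; it reports no verdict.
Trained networks look in the newest picture that a camera, given by its name, has taken for a name from the list of things; names that differ only in an ending like _2 or _b are one class to them, and where a whole thing is asked for, a point or a joint stands for the part that bears it (a point fixed in the world has none). Each returns a list of dicts, best first, with "p" (0 to 1); they miss things now and then, are a little off and sometimes report something else, mostly with a low value. They report only what shows in the picture. A call takes as long as a camera call. They do not tell look-alikes from the thing itself.
- eyes.trace(camera, name): "region" (420x560 bool, what is visible of it) and "xy" ([column, row] in pixels, amid what is visible of it).
The state is a dict: "time_s": time; "q": joint angles; "qd": joint speeds; "tau": joint torques, N m; "eef_pos": TCP position; "ee_rot": TCP orientation; "wrist_force": force on the tool from outside, world axes, zero at the start; "moment": the same for the moment, N m; "width": finger opening in m.
Only numpy, scipy, OpenCV 4.12 (cv2) and the standard library are available. Lean on these libraries where they do the work, as an engineer would, in place of code of your own. Each camera call takes 0.05 s, during which the arm holds its last target.

## Working session

There is one attempt and no reset: what is moved stays moved. The work goes in short steps, Python scripts to look and compute and a tool call to move; the robot and the scene stay as the last step left them, time stands still between calls to the robot, and variables do not carry over. Pictures are saved under pics/ and viewed, and the job is handed in when it is done.

Besides the shell and the picture viewer there is one more tool, called by a JSON object that holds its "api" and its "payload", one argument or row to a line. step_arm: Moves the arm, as the interface text tells. Its arguments: {"type":"object","properties":{"steps":{"type":"array"},"squeeze":{"type":"number"}},"required":["steps"]}

```bash
mkdir -p pics; cat > h.py <<'E'
import numpy as np, cv2
from plant import bot, eyes
def snap(n, tag=None):
    s=eyes.snapshot(n)
    if tag: cv2.imwrite(f'pics/{tag}.png', s['frame'])
    return s
def pts(s, mask):
    v,u=np.nonzero(mask & (s['z_map']>0))
    z=s['z_map'][v,u]
    p=cv2.undistortPoints(np.stack([u,v],1).astype(np.float64)[:,None],s['mtx'],np.array(s['dist']))[:,0]
    c=np.c_[p*z[:,None],z]
    return (c-s['t'])@s['R'], np.c_[u,v]
E
python3 - <<'E'
from h import *
print(bot.get_state(), bot.hold_point_z)
for n in ['side','top','wrist']:
    s=snap(n,n+'0'); print(n,s['mtx'],s['R'],s['t'])
E
```

```text
{'time_s': 0.0, 'q': array([-1.19977541e+00,  1.16486224e-01,  1.44226948e+00,  1.14851848e-05,
        1.58401031e+00, -3.77986467e-02]), 'qd': array([ 0.00034874,  0.00063491, -0.0009007 , -0.00128063,  0.00035532,
        0.00071086]), 'tau': array([-3.61567669e-03, -7.21262240e+01, -6.22613811e+01,  7.77840754e-02,
        2.38768780e-02, -6.46907415e-05]), 'eef_pos': array([ 0.26825005, -0.61917984,  0.21790241]), 'ee_rot': array([ 9.79180780e-01,  2.02989301e-01, -9.16335428e-05, -5.79510267e-04]), 'wrist_force': array([ 0.07429817, -0.03264877,  1.23065012]), 'moment': array([ 0.01675524, -0.01435588, -0.00886446]), 'width': 0.09301487819585619} 0.0188
side [[411.14459442   0.         275.70464221]
 [  0.         411.14459442 202.40525173]
 [  0.           0.           1.        ]] [[-0.88976717 -0.45632142  0.00922773]
 [-0.34242441  0.65404279 -0.67451727]
 [ 0.30176135 -0.60332312 -0.7382014 ]] [0.46710978 0.3322872  1.04881681]
top [[439.60098048   0.         281.56604862]
 [  0.         439.60098048 212.99198979]
 [  0.           0.           1.        ]] [[-0.00822624 -0.9998509   0.01518267]
 [-0.99886028  0.00750232 -0.04713655]
 [ 0.04701562 -0.01555313 -0.99877306]] [-0.05695083  0.53571686  1.35902299]
wrist [[355.09939401   0.         277.31310949]
 [  0.         355.09939401 208.34678172]
 [  0.           0.           1.        ]] [[ 3.98254691e-01 -9.17274734e-01 -5.12706564e-04]
 [-8.85356052e-01 -3.84542550e-01  2.61288515e-01]
 [-2.39870511e-01 -1.03605449e-01 -9.65260612e-01]] [-0.6748869  -0.03044804  0.39065445]
```

View pics/side0.png

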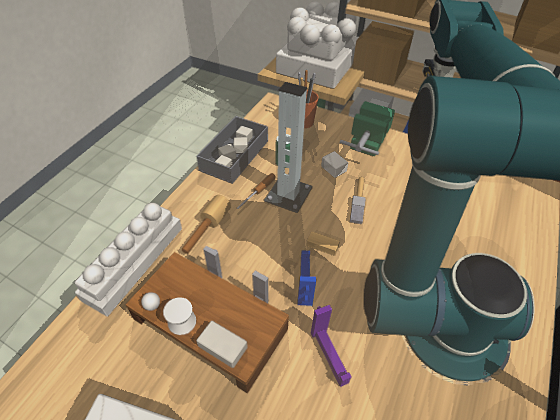

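View pics/top0.png

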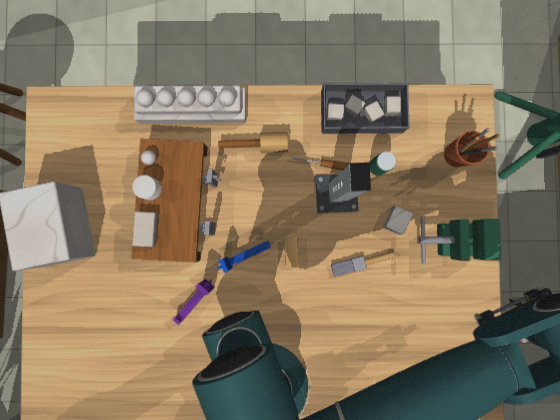

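View pics/wrist0.png

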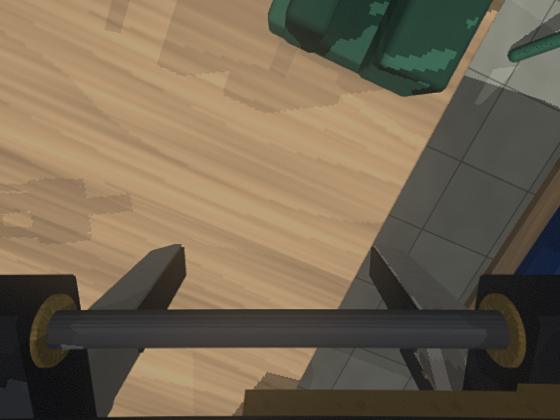

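```bash
python3 - <<'E'
from h import *
for n in ['side','top']:
    s=snap(n)
    for name in ['bracket','plain_angle','tab_high','tab_low','upright','riser','mallet','wedge','chisel','dust_brush','offcut','oil_can','slot_low','slot_high']:
        for d in eyes.trace(n,name)[:4]:
            p,uv=pts(s,d['region'])
            if len(p): print(n,name,round(float(d['p']),2),np.round(d['xy']),len(p),'med',np.round(np.median(p,0),3),'lo',np.round(np.percentile(p,2,axis=0),3),'hi',np.round(np.percentile(p,98,axis=0),3))
    if n=='top': cv2.imwrite('pics/top1c.png',cv2.resize(s['frame'][130:270,120:400],None,fx=2.85,fy=2.85,interpolation=cv2.INTER_CUBIC))
    else: cv2.imwrite('pics/side1c.png',cv2.resize(s['frame'][80:320,150:400],None,fx=2.4,fy=2.4,interpolation=cv2.INTER_CUBIC))
E
```

```text
side bracket 0.89 [326. 342.] 1196 med [0.291 0.194 0.033] lo [0.209 0.154 0.003] hi [0.332 0.267 0.128]
side bracket 0.83 [210. 263.] 310 med [0.636 0.154 0.09 ] lo [0.622 0.143 0.031] hi [0.658 0.157 0.128]
side bracket 0.55 [304. 284.] 649 med [0.39  0.109 0.052] lo [ 0.364 -0.015  0.011] hi [0.445 0.126 0.128]
side plain_angle 0.83 [261. 287.] 387 med [0.489 0.161 0.09 ] lo [0.471 0.149 0.026] hi [0.511 0.165 0.128]
side tab_high 0.76 [215. 260.] 370 med [0.637 0.154 0.09 ] lo [0.622 0.128 0.015] hi [0.662 0.157 0.128]
side tab_high 0.76 [305. 284.] 705 med [0.391 0.109 0.048] lo [ 0.364 -0.016  0.003] hi [0.445 0.126 0.128]
side tab_high 0.63 [328. 342.] 1145 med [0.288 0.196 0.033] lo [0.207 0.159 0.009] hi [0.331 0.268 0.128]
side tab_low 0.69 [302. 282.] 681 med [0.391 0.109 0.049] lo [ 0.364 -0.015  0.007] hi [0.445 0.126 0.128]
side tab_low 0.56 [213. 262.] 394 med [0.638 0.154 0.086] lo [ 0.621  0.087 -0.   ] hi [0.701 0.157 0.128]
side upright 0.76 [290. 150.] 3318 med [ 0.588 -0.212  0.209] lo [ 0.546 -0.283  0.006] hi [ 0.65  -0.173  0.408]
side riser 0.64 [213. 314.] 1
[... 2971 characters left out ...]
47  -0.463 -0.004] hi [ 0.553 -0.381  0.049]
top offcut 0.44 [210. 180.] 229 med [0.635 0.145 0.078] lo [ 0.619  0.128 -0.003] hi [0.656 0.184 0.126]
top oil_can 0.76 [386. 163.] 416 med [ 0.676 -0.359  0.107] lo [ 0.652 -0.393  0.032] hi [ 0.706 -0.338  0.114]
top slot_low 0.84 [343. 188.] 2063 med [ 0.587 -0.212  0.149] lo [ 0.541 -0.29   0.002] hi [ 0.652 -0.173  0.408]
top slot_high 0.73 [343. 186.] 2134 med [ 0.587 -0.213  0.13 ] lo [ 0.541 -0.296 -0.   ] hi [ 0.655 -0.173  0.408]
top slot_high 0.39 [166. 195.] 7794 med [0.574 0.277 0.08 ] lo [0.405 0.182 0.072] hi [0.744 0.366 0.138]
top slot_high 0.2 [212. 178.] 213 med [0.636 0.145 0.095] lo [0.619 0.128 0.004] hi [0.658 0.184 0.126]
```

View pics/top1c.png

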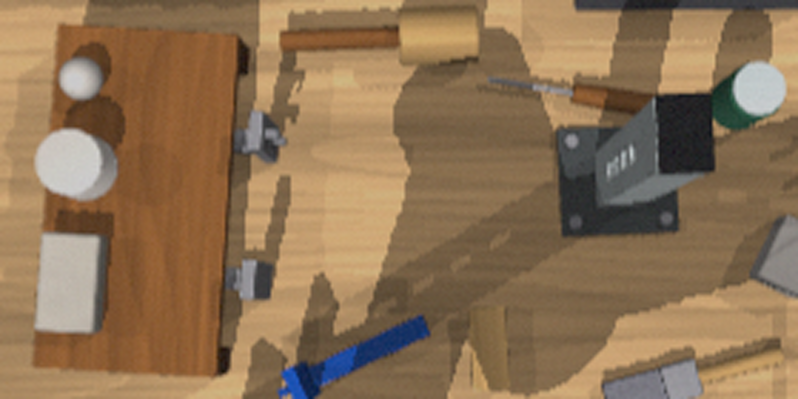

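View pics/side1c.png

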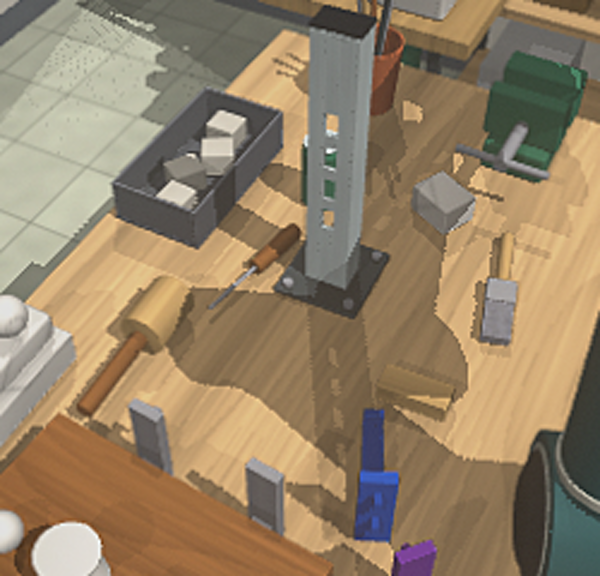

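```bash
python3 - <<'E'
from h import *
for n in ['side','top']:
    s=snap(n); P,uv=pts(s,np.ones((420,560),bool))
    def box(lo,hi): return P[np.all((P>lo)&(P<hi),1)]
    b=box([.6,.1,.12],[.68,.2,.135]); 
    print(n,'top face',len(b),b.min(0),b.max(0)); 
    r=cv2.minAreaRect((b[:,:2]*1000).astype(np.float32)); print(r, b.mean(0))
    f=box([.5,-.2,.02],[.7,-.15,.40]); f=f[:, :]
    m=np.median(f[:,1]); f=f[abs(f[:,1]-m)<.01]
    A=np.c_[f[:,0],f[:,2],np.ones(len(f))]; w=np.ones(len(f),bool)
    for _ in range(5):
        c=np.linalg.lstsq(A[w],f[w,1],rcond=None)[0]; w=abs(A@c-f[:,1])<.003
    print(' face y= a x+b z+c',c,w.sum(), 'x range',np.percentile(f[w,0],[0,1,50,99,100]), f[w].mean(0))
    t=box([.5,-.35,.40],[.75,-.1,.415]); print(' top',len(t), cv2.minAreaRect((t[:,:2]*1000).astype(np.float32)), t.mean(0))
    # plate side faces
    g=box([.6,.13,.03],[.68,.175,.115]); print(' plate',len(g),np.round(g.min(0),3),np.round(g.max(0),3))
    e=box([.4,.1,.07],[.75,.25,.085]); 
    # board edge
    for x in (.45,.55,.68): 
        q=e[abs(e[:,0]-x)<.01]; print('  edge y at',x,np.round(np.percentile(q[:,1],[0,2]),3) if len(q) else None)
E
```

```text
side top face 86 [0.62144943 0.13949145 0.12008199] [0.6619044  0.15761312 0.12982433]
((642.051513671875, 148.34521484375), (15.755666732788086, 40.14856719970703), 82.2905502319336) [0.64140508 0.14929047 0.12561152]
 face y= a x+b z+c [ 0.68844322 -1.02934255 -0.64144393] 10 x range [0.6819294  0.68231818 0.69176416 0.6984419  0.69856659] [ 0.69108389 -0.19120792  0.02480808]
 top 276 ((597.916748046875, -230.1524658203125), (64.99311065673828, 48.96054458618164), 0.3530690371990204) [ 0.59689854 -0.22743412  0.40652625]
 plate 245 [0.621 0.142 0.031] [0.662 0.158 0.115]
  edge y at 0.45 [0.19  0.192]
  edge y at 0.55 [0.185 0.188]
  edge y at 0.68 [0.176 0.178]
top top face 67 [0.61821108 0.13971742 0.12010245] [0.65805043 0.15453518 0.1313854 ]
((638.3178100585938, 148.2434539794922), (14.510400772094727, 39.65282440185547), 84.99154663085938) [0.63861066 0.14789379 0.12379191]
 face y= a x+b z+c [ 0.00909822  0.32424252 -0.20695572] 11 x range [0.68075263 0.68076364 0.68706186 0.69940312 0.69977333] [ 0.68859377 -0.19332116  0.02272861]
 top 550 ((597.2152709960938, -231.7818145751953), (64.06996154785156, 44.95491027832031), 2.965280771255493) [ 0.59739869 -0.23154766  0.40531234]
 plate 78 [0.618 0.13  0.03 ] [0.656 0.175 0.115]
  edge y at 0.45 [0.192 0.193]
  edge y at 0.55 [0.184 0.186]
  edge y at 0.68 [0.176 0.177]
```

{"api": "step_arm", "payload": {
  "steps": [
    {"dx": 1.6, "dy": 5.5, "dz": 2, "az": 7},
    {"dx": 1.6, "dy": 5.5, "dz": 2, "az": 7},
    {"dx": 1.6, "dy": 5.5, "dz": 2, "az": 7},
    {"dx": 1.6, "dy": 5.5, "dz": 1, "az": 7},
    {"dx": 1.6, "dy": 5.5, "az": 7},
    {"dx": 1.6, "dy": 5.5, "az": 7},
    {"dx": 1.6, "dy": 5.5, "az": 7},
    {"dx": 1.6, "dy": 5.5, "az": 7}
  ]
}}

```text
invalid input at $.steps[0]: expected keys dx, dy, dz, ax, ay, az, jaw
```

```bash
cat >> h.py <<'E'
from scipy.spatial.transform import Rotation as Ro
def st():
    s=bot.get_state(); R=Ro.from_quat(s['ee_rot']).as_matrix()
    print('t',round(s['time_s'],2),'p',np.round(s['eef_pos'],4),'z',np.round(R[:,2],3),'jawdeg',round(np.degrees(np.arctan2(R[1,1],R[0,1])),2),'F',np.round(s['wrist_force'],1),'M',np.round(s['moment'],2),'w',round(s['width'],4),'q',np.round(s['q'],2))
    return s,R
E
python3 - <<'E'
from h import *
st(); snap('side','side2')
n='top'
for n in ('top','side'):
    s=snap(n); P,uv=pts(s,np.ones((420,560),bool))
    m=np.all((P>[.55,-.24,.03])&(P<[.65,-.17,.39]),1); f=P[m]
    A=np.c_[f[:,0],f[:,2],np.ones(len(f))]; w=np.ones(len(f),bool)
    for _ in range(8):
        c=np.linalg.lstsq(A[w],f[w,1],rcond=None)[0]; w=abs(A@c-f[:,1])<max(.003,1.5*np.std((A@c-f[:,1])[w]) if _<4 else .003)
    print(n,c,w.sum(),np.percentile(f[w,0],[0,2,50,98,100]), 'y at .597,.2',c@[.597,.2,1])
E
```

```text
t 1.75 p [ 0.2683 -0.6194  0.2187] z [ 0. -0. -1.] jawdeg -66.58 F [ 0.1 -0.2 -0.4] M [-0.06 -0.02  0.01] w 0.0933 q [-1.2   0.12  1.44  0.    1.58 -0.04]
top [ 0.04376244  0.00039057 -0.23589678] 446 [0.56843794 0.5687328  0.59680499 0.62558891 0.62722004] y at .597,.2 -0.20969249536633836
side [ 0.03142119 -0.00269383 -0.22898951] 1596 [0.56703758 0.56860922 0.59701616 0.62771486 0.63033531] y at .597,.2 -0.21076982008755793
```

View pics/side2.png

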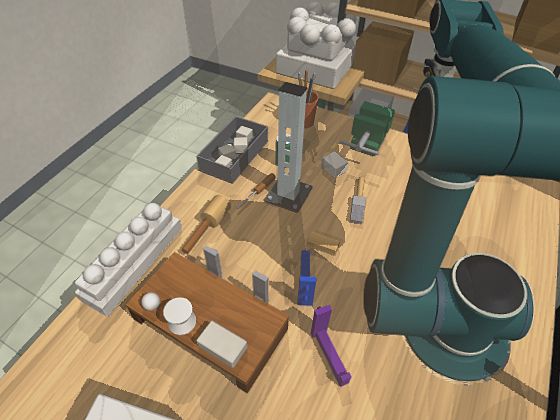

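{"api": "step_arm", "payload": {
  "steps": [
    {"dx": 1.6, "dy": 5.5, "dz": 2, "ax": 0, "ay": 0, "az": 7, "jaw": 9.3},
    {"dx": 1.6, "dy": 5.5, "dz": 2, "ax": 0, "ay": 0, "az": 7, "jaw": 9.3},
    {"dx": 1.6, "dy": 5.5, "dz": 2, "ax": 0, "ay": 0, "az": 7, "jaw": 9.3},
    {"dx": 1.6, "dy": 5.5, "dz": 1, "ax": 0, "ay": 0, "az": 7, "jaw": 9.3},
    {"dx": 1.6, "dy": 5.5, "dz": 0, "ax": 0, "ay": 0, "az": 7, "jaw": 9.3},
    {"dx": 1.6, "dy": 5.5, "dz": 0, "ax": 0, "ay": 0, "az": 7, "jaw": 9.3},
    {"dx": 1.6, "dy": 5.5, "dz": 0, "ax": 0, "ay": 0, "az": 7, "jaw": 9.3},
    {"dx": 1.6, "dy": 5.5, "dz": 0, "ax": 0, "ay": 0, "az": 7, "jaw": 9.3}
  ]
}}

```text
time_s: 2.9
eef_pos: [0.3963, -0.1776, 0.2889]
ee_rot: [0.768, 0.64, 0.0, 0.0]
wrist_force: [1.2, -0.4, -0.4]
width: 0.0927
```

```bash
python3 - <<'E'
from h import *
st()
E
```

```text
t 2.9 p [ 0.3963 -0.1776  0.2889] z [ 0.001 -0.    -1.   ] jawdeg -10.37 F [ 1.2 -0.4 -0.4] M [-0.12 -0.1   0.01] w 0.0927 q [-0.48 -0.43  1.81  0.    1.76 -0.3 ]
```

{"api": "step_arm", "payload": {
  "steps": [
    {"dx": 1, "dy": 5.5, "dz": 0, "ax": 0, "ay": 0, "az": 2, "jaw": 9.3},
    {"dx": 1, "dy": 5.5, "dz": 0, "ax": 0, "ay": 0, "az": 2, "jaw": 9.3},
    {"dx": 1, "dy": 5.5, "dz": 0, "ax": 0, "ay": 0, "az": 1.4, "jaw": 9.3},
    {"dx": 4.3, "dy": 4, "dz": 0, "ax": 0, "ay": 0, "az": 0, "jaw": 9.3},
    {"dx": 4.3, "dy": 4, "dz": 0, "ax": 0, "ay": 0, "az": 0, "jaw": 9.3},
    {"dx": 4.3, "dy": 4, "dz": -2, "ax": 0, "ay": 0, "az": 0, "jaw": 9.3},
    {"dx": 4.3, "dy": 4, "dz": -2, "ax": 0, "ay": 0, "az": 0, "jaw": 9.3},
    {"dx": 4.2, "dy": 0, "dz": -2, "ax": 0, "ay": 0, "az": 0, "jaw": 9.3}
  ]
}}

```text
time_s: 3.9
eef_pos: [0.6414, 0.1484, 0.2277]
ee_rot: [0.737, 0.676, 0.0, -0.0]
wrist_force: [0.1, -0.9, 0.1]
width: 0.0933
```

```bash
python3 - <<'E'
from h import *
st(); snap('side','side3'); s=snap('wrist','wrist3')
P,uv=pts(s,np.ones((420,560),bool))
b=P[np.all((P>[.6,.1,.115])&(P<[.68,.2,.135]),1)]
print(len(b),b.mean(0) if len(b) else 0, cv2.minAreaRect((b[:,:2]*1000).astype(np.float32)))
E
```

```text
t 3.9 p [0.6414 0.1484 0.2277] z [-0.  0. -1.] jawdeg -5.01 F [ 0.1 -0.9  0.1] M [-0.01 -0.12 -0.01] w 0.0933 q [0.19 0.08 1.47 0.   1.6  0.28]
1031 [0.64265568 0.1490794  0.12488021] ((642.5807495117188, 148.3026580810547), (14.146265029907227, 39.68107986450195), 84.62395477294922)
```

View pics/wrist3.png

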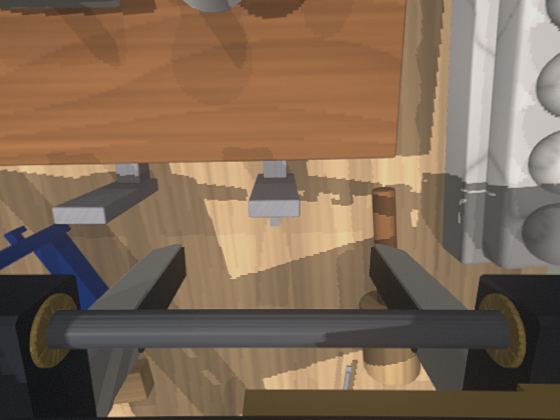

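View pics/side3.png

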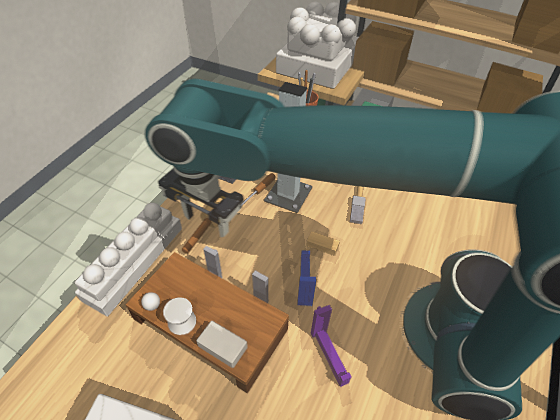

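{"api": "step_arm", "payload": {
  "steps": [
    {"dx": 0.1, "dy": 0, "dz": -5.0, "ax": 0, "ay": 0, "az": -0.4, "jaw": 9.3},
    {"dx": 0, "dy": 0, "dz": -5.0, "ax": 0, "ay": 0, "az": 0, "jaw": 9.3},
    {"dx": 0, "dy": 0, "dz": -4, "ax": 0, "ay": 0, "az": 0, "jaw": 9.3},
    {"dx": 0, "dy": 0, "dz": -1.8, "ax": 0, "ay": 0, "az": 0, "jaw": 9.3},
    {"dx": 0, "dy": 0, "dz": 0, "ax": 0, "ay": 0, "az": 0, "jaw": 3},
    {"dx": 0, "dy": 0, "dz": 0, "ax": 0, "ay": 0, "az": 0, "jaw": 3},
    {"dx": 0, "dy": 0, "dz": 0, "ax": 0, "ay": 0, "az": 0, "jaw": 3},
    {"dx": 0, "dy": 0, "dz": 0, "ax": 0, "ay": 0, "az": 0, "jaw": 3}
  ],
  "squeeze": 25
}}

```text
time_s: 5.0
eef_pos: [0.6417, 0.1457, 0.0716]
ee_rot: [0.741, 0.672, 0.001, 0.0]
wrist_force: [0.6, 0.1, -0.2]
width: 0.0573
```

```bash
python3 - <<'E'
from h import *
st(); s=snap('side','side4'); cv2.imwrite('pics/side4c.png',cv2.resize(s['frame'][120:340,100:320],None,fx=2.7,fy=2.7))
E
```

```text
t 5.0 p [0.6417 0.1457 0.0716] z [ 0.001  0.    -1.   ] jawdeg -5.58 F [ 0.6  0.1 -0.2] M [-0.05 -0.04 -0.02] w 0.0573 q [ 0.18  0.15  1.64 -0.    1.34  0.28]
```

View pics/side4c.png

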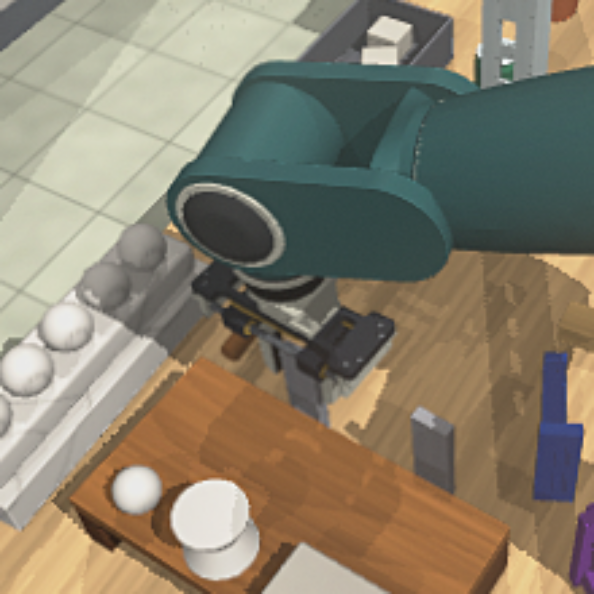

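{"api": "step_arm", "payload": {
  "steps": [
    {"dx": 0, "dy": 0, "dz": 0, "ax": 0, "ay": 0, "az": 0, "jaw": 3},
    {"dx": 0, "dy": 0, "dz": 0, "ax": 0, "ay": 0, "az": 0, "jaw": 3},
    {"dx": 0, "dy": 0, "dz": 0, "ax": 0, "ay": 0, "az": 0, "jaw": 3},
    {"dx": 0, "dy": 0, "dz": 0, "ax": 0, "ay": 0, "az": 0, "jaw": 3},
    {"dx": 0, "dy": 0, "dz": 0, "ax": 0, "ay": 0, "az": 0, "jaw": 3}
  ]
}}

```text
time_s: 5.68
eef_pos: [0.6413, 0.1456, 0.0708]
ee_rot: [0.741, 0.672, -0.0, -0.0]
wrist_force: [-2.5, -1.5, 3.1]
width: 0.0398
```

{"api": "step_arm", "payload": {
  "steps": [
    {"dx": -0.2, "dy": -2.1, "dz": 0, "ax": 0, "ay": 0, "az": 0, "jaw": 3},
    {"dx": -0.2, "dy": -2.1, "dz": 0, "ax": 0, "ay": 0, "az": 0, "jaw": 3},
    {"dx": -0.2, "dy": -2.1, "dz": 0, "ax": 0, "ay": 0, "az": 0, "jaw": 3},
    {"dx": -0.2, "dy": -2.1, "dz": 0, "ax": 0, "ay": 0, "az": 0, "jaw": 3},
    {"dx": -0.2, "dy": -2.1, "dz": 0, "ax": 0, "ay": 0, "az": 0, "jaw": 3},
    {"dx": -0.2, "dy": -2.1, "dz": 0, "ax": 0, "ay": 0, "az": 0, "jaw": 3},
    {"dx": -0.2, "dy": -2.1, "dz": 0, "ax": 0, "ay": 0, "az": 0, "jaw": 3},
    {"dx": -0.2, "dy": -2.1, "dz": 0, "ax": 0, "ay": 0, "az": 0, "jaw": 3}
  ]
}}

```text
time_s: 6.68
eef_pos: [0.6252, -0.0235, 0.0707]
ee_rot: [0.741, 0.672, 0.0, -0.0]
wrist_force: [0.4, 6.2, 3.9]
width: 0.0397
```

```bash
python3 - <<'E'
from h import *
st(); s=snap('side','side5'); cv2.imwrite('pics/side5c.png',cv2.resize(s['frame'][120:340,100:320],None,fx=2.7,fy=2.7))
E
```

```text
t 6.67 p [ 0.6252 -0.0235  0.0707] z [ 0.  0. -1.] jawdeg -5.59 F [0.4 6.2 3.9] M [ 1.45 -0.19 -0.03] w 0.0397 q [-0.08  0.09  1.72  0.    1.34  0.02]
```

View pics/side5c.png

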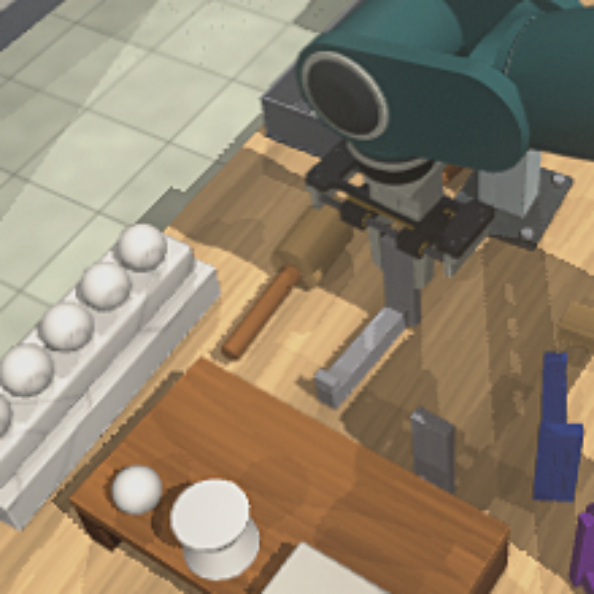

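{"api": "step_arm", "payload": {
  "steps": [
    {"dx": 0, "dy": 0, "dz": 0, "ax": 0, "ay": 0, "az": 0, "jaw": 9.3},
    {"dx": 0, "dy": 0, "dz": 0, "ax": 0, "ay": 0, "az": 0, "jaw": 9.3},
    {"dx": 0, "dy": 0, "dz": 0, "ax": 0, "ay": 0, "az": 0, "jaw": 9.3},
    {"dx": 0, "dy": 0, "dz": 0, "ax": 0, "ay": 0, "az": 0, "jaw": 9.3},
    {"dx": 0, "dy": 0, "dz": 3, "ax": 0, "ay": 0, "az": 0, "jaw": 9.3},
    {"dx": 0, "dy": 0, "dz": 5, "ax": 0, "ay": 0, "az": 0, "jaw": 9.3},
    {"dx": 0, "dy": 3, "dz": 5, "ax": 0, "ay": 0, "az": 0, "jaw": 9.3},
    {"dx": 0, "dy": 4, "dz": 0, "ax": 0, "ay": 0, "az": 0, "jaw": 9.3}
  ]
}}

```text
time_s: 7.72
eef_pos: [0.6266, 0.0481, 0.2056]
ee_rot: [0.741, 0.671, 0.002, 0.002]
wrist_force: [-0.4, 1.4, -0.6]
width: 0.093
```

```bash
python3 - <<'E'
from h import *
st()
for n in ('wrist','top','side'):
    s=snap(n,n+'6')
    P,uv=pts(s,np.ones((420,560),bool))
    b=P[np.all((P>[.57,-.07,.115])&(P<[.68,.0,.135]),1)]
    print(n,len(b),b.mean(0) if len(b) else 0, cv2.minAreaRect((b[:,:2]*1000).astype(np.float32)) if len(b) else 0)
    a=P[np.all((P>[.57,-.0,.02])&(P<[.68,.145,.055]),1)]
    print('arm',len(a),a.mean(0) if len(a) else 0, a.min(0),a.max(0))
E
```

```text
t 7.72 p [0.6266 0.0481 0.2056] z [ 0.007  0.    -1.   ] jawdeg -5.64 F [-0.4  1.4 -0.6] M [-0.02 -0.03  0.01] w 0.093 q [ 0.04  0.01  1.57 -0.    1.55  0.13]
wrist 990 [ 0.62683257 -0.01945395  0.12394558] ((626.62255859375, -20.80349349975586), (12.915456771850586, 39.38240432739258), 85.33407592773438)
arm 3018 [0.63388893 0.06269369 0.03265449] [6.16583332e-01 8.53488258e-05 2.78287012e-02] [0.65023795 0.12021898 0.04872989]
top 70 [ 0.62479033 -0.0225308   0.12390687] ((625.1874389648438, -22.56403923034668), (13.462244987487793, 39.407039642333984), 82.40144348144531)
arm 24 [0.62642984 0.03435544 0.02960889] [0.61877805 0.02957974 0.02557099] [0.63426788 0.03916488 0.03645811]
side 31 [ 0.62706489 -0.02110281  0.12288243] ((624.81591796875, -21.743270874023438), (13.756192207336426, 40.74558639526367), 87.29576110839844)
arm 362 [0.63115194 0.0661644  0.03208193] [0.61539849 0.00067262 0.02006237] [0.65034778 0.12212832 0.05067537]
```

View pics/wrist6.png

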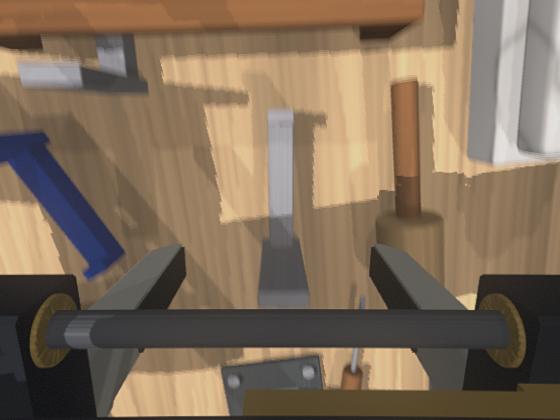

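View pics/top6.png

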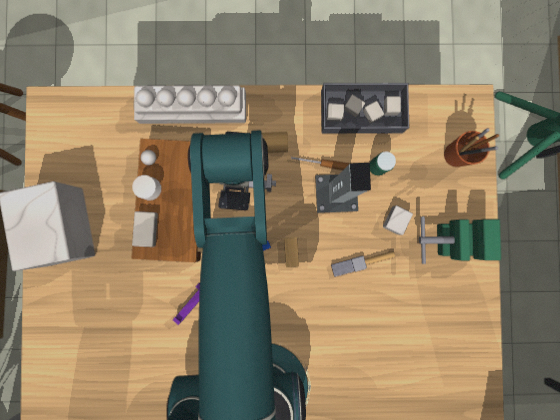

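{"api": "step_arm", "payload": {
  "steps": [
    {"dx": 0.1, "dy": 1.2, "dz": -2, "ax": -8.3, "ay": 0.8, "az": 0, "jaw": 7},
    {"dx": 0.1, "dy": 1.2, "dz": -2, "ax": -8.3, "ay": 0.8, "az": 0, "jaw": 7},
    {"dx": 0.7, "dy": 1.1, "dz": -5, "ax": -8.3, "ay": 0.8, "az": 0, "jaw": 7},
    {"dx": 0, "dy": 0, "dz": 0, "ax": 0, "ay": 0, "az": 0, "jaw": 7}
  ]
}}

```text
time_s: 8.38
eef_pos: [0.6324, 0.0836, 0.1047]
ee_rot: [0.721, 0.657, -0.164, 0.144]
wrist_force: [-0.1, 0.4, -0.1]
width: 0.0702
```

```bash
python3 - <<'E'
from h import *
s,R=st(); p=s['eef_pos']
print(R)
tgt=np.array([.6313,.0321,.0075]); print('d cm',(tgt-p)*100)
w=snap('wrist','wrist7');snap('side','side7')
P,uv=pts(w,np.ones((420,560),bool))
a=P[np.all((P>[.57,0.01,.025])&(P<[.68,.14,.055]),1)]
c=np.polyfit(a[:,1],a[:,0],1); print('arm x=f(y)',c, 'at .04',np.polyval(c,.04),a.min(0),a.max(0))
b=P[np.all((P>[.57,-.07,.115])&(P<[.68,.0,.135]),1)]; print(len(b), b.mean(0) if len(b) else 0)
E
```

```text
t 8.38 p [0.6324 0.0836 0.1047] z [-0.048 -0.424 -0.904] jawdeg -5.42 F [-0.1  0.4 -0.1] M [ 0.23 -0.06  0.  ] w 0.0702 q [ 0.28  0.2   1.58 -0.41  1.54  0.42]
[[ 0.08193219  0.99550515 -0.04750379]
 [ 0.90059047 -0.09436743 -0.4243013 ]
 [-0.42687694 -0.00801752 -0.90427418]]
d cm [-0.10963984 -5.1524916  -9.71874068]
arm x=f(y) [0.08649864 0.62850946] at .04 0.6319694064472776 [0.61753526 0.01000002 0.02504454] [0.65074844 0.12116106 0.04882256]
968 [ 0.62688422 -0.0157741   0.12028736]
```

View pics/wrist7.png

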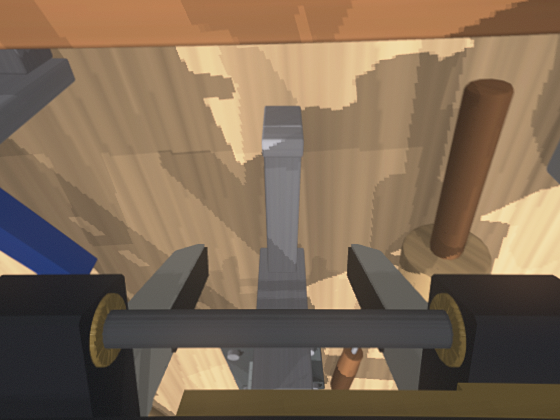

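View pics/side7.png

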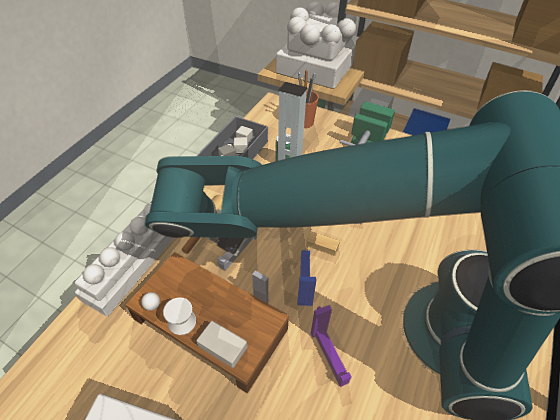

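{"api": "step_arm", "payload": {
  "steps": [
    {"dx": 0, "dy": -1.9, "dz": -3.6, "ax": 0, "ay": 0, "az": 0, "jaw": 7},
    {"dx": -0.1, "dy": -1.9, "dz": -3.6, "ax": 0, "ay": 0, "az": 0, "jaw": 7},
    {"dx": 0, "dy": -1.0, "dz": -1.8, "ax": 0, "ay": 0, "az": 0, "jaw": 7},
    {"dx": 0, "dy": -0.3, "dz": -0.6, "ax": 0, "ay": 0, "az": 0, "jaw": 7},
    {"dx": 0, "dy": 0, "dz": 0, "ax": 0, "ay": 0, "az": 0, "jaw": 7}
  ]
}}

```text
time_s: 9.1
eef_pos: [0.6339, 0.0316, 0.0159]
ee_rot: [0.723, 0.656, -0.16, 0.146]
wrist_force: [0.9, 0.2, 0.4]
width: 0.0698
```

```bash
python3 - <<'E'
from h import *
s,R=st(); w=snap('wrist','wrist8'); snap('side','side8')
E
```

```text
t 9.1 p [0.6339 0.0316 0.0159] z [-0.039 -0.42  -0.906] jawdeg -5.6 F [0.9 0.2 0.4] M [ 0.19 -0.1   0.04] w 0.0698 q [ 0.2   0.25  1.68 -0.43  1.37  0.42]
```

View pics/wrist8.png

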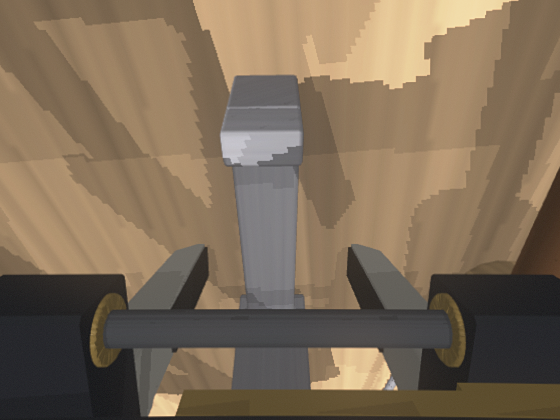

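{"api": "step_arm", "payload": {
  "steps": [
    {"dx": -0.2, "dy": 0, "dz": -0.8, "ax": 0, "ay": 0, "az": 0, "jaw": 7},
    {"dx": 0, "dy": 0, "dz": 0, "ax": 0, "ay": 0, "az": 0, "jaw": 7}
  ]
}}

```text
time_s: 9.45
eef_pos: [0.6309, 0.0318, 0.0061]
ee_rot: [0.723, 0.656, -0.161, 0.145]
wrist_force: [-0.7, 0.6, -0.9]
width: 0.0699
```

{"api": "step_arm", "payload": {
  "steps": [
    {"dx": 0, "dy": 0, "dz": 0.1, "ax": 0, "ay": 0, "az": 0, "jaw": 1.5},
    {"dx": 0, "dy": 0, "dz": 0, "ax": 0, "ay": 0, "az": 0, "jaw": 1.5},
    {"dx": 0, "dy": 0, "dz": 0, "ax": 0, "ay": 0, "az": 0, "jaw": 1.5},
    {"dx": 0, "dy": 0, "dz": 0, "ax": 0, "ay": 0, "az": 0, "jaw": 1.5},
    {"dx": 0, "dy": 0, "dz": 0, "ax": 0, "ay": 0, "az": 0, "jaw": 1.5},
    {"dx": 0, "dy": 0, "dz": 0, "ax": 0, "ay": 0, "az": 0, "jaw": 1.5},
    {"dx": 0, "dy": 0, "dz": 0, "ax": 0, "ay": 0, "az": 0, "jaw": 1.5},
    {"dx": 0, "dy": 0, "dz": 0, "ax": 0, "ay": 0, "az": 0, "jaw": 1.5}
  ],
  "squeeze": 40
}}

```text
time_s: 10.45
eef_pos: [0.6311, 0.0316, 0.0076]
ee_rot: [0.723, 0.656, -0.16, 0.146]
wrist_force: [-5.3, 0.9, 2.8]
width: 0.0239
```

{"api": "step_arm", "payload": {
  "steps": [
    {"dx": 0, "dy": 0, "dz": 0, "ax": 0, "ay": 0, "az": 0, "jaw": 1.5},
    {"dx": 0, "dy": 0, "dz": 1.5, "ax": 0, "ay": 0, "az": 0, "jaw": 1.5},
    {"dx": 0, "dy": 0, "dz": 1.5, "ax": 0, "ay": 0, "az": 0, "jaw": 1.5},
    {"dx": 0, "dy": 0, "dz": 0, "ax": 0, "ay": 0, "az": 0, "jaw": 1.5}
  ]
}}

```text
time_s: 10.95
eef_pos: [0.6322, 0.0318, 0.0396]
ee_rot: [0.723, 0.656, -0.159, 0.146]
wrist_force: [0.9, 0.6, -6.1]
width: 0.0237
```

```bash
python3 - <<'E'
from h import *
s,R=st(); w=snap('wrist','wrist9'); s=snap('side','side9'); cv2.imwrite('pics/side9c.png',cv2.resize(s['frame'][70:310,130:350],None,fx=2.5,fy=2.5))
E
```

```text
t 10.95 p [0.6322 0.0318 0.0396] z [-0.038 -0.42  -0.907] jawdeg -5.57 F [ 0.9  0.6 -6.1] M [ 0.55 -0.08 -0.05] w 0.0237 q [ 0.2   0.22  1.67 -0.42  1.4   0.41]
```

View pics/side9c.png

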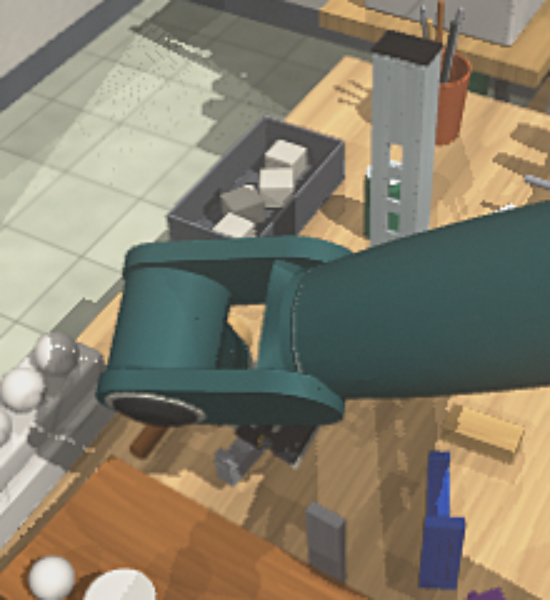

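View pics/wrist9.png

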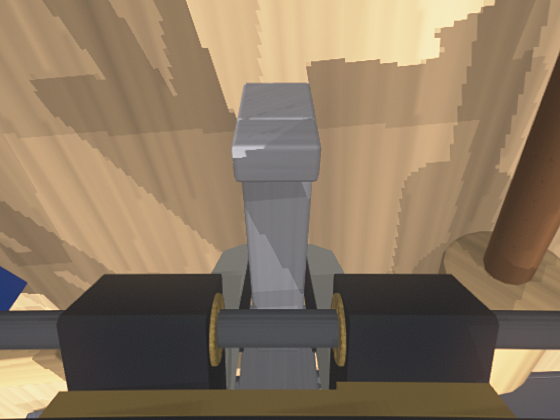

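{"api": "step_arm", "payload": {
  "steps": [
    {"dx": 0, "dy": 0, "dz": 3.3, "ax": 0, "ay": 0, "az": 1.2, "jaw": 1.5},
    {"dx": 0, "dy": 0, "dz": 3.3, "ax": 0, "ay": 0, "az": 2, "jaw": 1.5},
    {"dx": -0.4, "dy": -1.4, "dz": 3.3, "ax": 0, "ay": 0, "az": 2, "jaw": 1.5},
    {"dx": -0.8, "dy": -3, "dz": 0, "ax": 0, "ay": 0, "az": 2, "jaw": 1.5},
    {"dx": -1, "dy": -3.5, "dz": 0, "ax": 0, "ay": 0, "az": 0, "jaw": 1.5},
    {"dx": -1, "dy": -3.5, "dz": 0, "ax": 0, "ay": 0, "az": 0, "jaw": 1.5},
    {"dx": -0.6, "dy": -1.8, "dz": 0, "ax": 0, "ay": 0, "az": 0, "jaw": 1.5},
    {"dx": 0, "dy": 0, "dz": 0, "ax": 0, "ay": 0, "az": 0, "jaw": 1.5}
  ]
}}

```text
time_s: 12.05
eef_pos: [0.5929, -0.1011, 0.1364]
ee_rot: [0.681, 0.7, -0.151, 0.155]
wrist_force: [0.1, 0.4, -6.2]
width: 0.0236
```

```bash
python3 - <<'E'
from h import *
s,R=st()
for n in ('wrist','side','top'): w=snap(n,n+'10')
E
```

```text
t 12.05 p [ 0.5929 -0.1011  0.1364] z [ 0.012 -0.423 -0.906] jawdeg 1.55 F [ 0.1  0.4 -6.2] M [ 0.61 -0.07  0.  ] w 0.0236 q [ 0.   -0.02  1.76 -0.44  1.4   0.05]
```

View pics/wrist10.png

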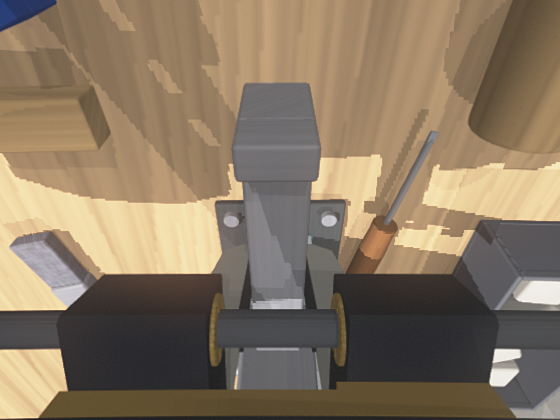

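View pics/side10.png

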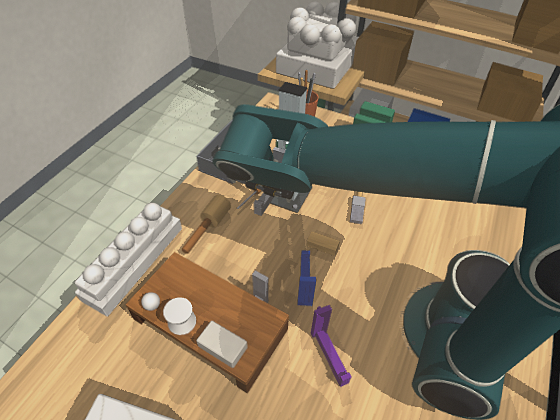

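View pics/top10.png

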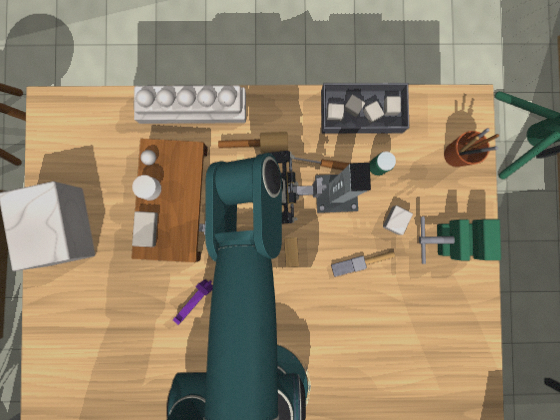

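```bash
python3 - <<'E'
from h import *
s=snap('top'); P,uv=pts(s,np.ones((420,560),bool))
b=P[np.all((P>[.56,-.19,.245])&(P<[.64,-.13,.268]),1)]
print('plate top',len(b),b.min(0),b.max(0),b.mean(0),cv2.minAreaRect((b[:,:2]*1000).astype(np.float32)))
cv2.imwrite('pics/top11c.png',cv2.resize(s['frame'][140:230,260:380],None,fx=6.5,fy=6.5,interpolation=cv2.INTER_CUBIC))
f=P[np.all((P>[.55,-.217,.03])&(P<[.65,-.19,.39]),1)]
print('face',len(f),np.percentile(f[:,0],[1,50,99]))
s=snap('wrist'); P,uv=pts(s,np.ones((420,560),bool))
# arm top
a=P[np.all((P>[.56,-.14,.15])&(P<[.64,0.02,.185]),1)]
c=np.polyfit(a[:,1],a[:,0],1); print('arm',len(a),a.min(0),a.max(0),c,'x at y',[np.round(np.polyval(c,y),4) for y in(-.1,-.17,-.21)])
m=np.polyfit(a[(a[:,2]<.171)&(a[:,1]<-.04)][:,1],a[(a[:,2]<.171)&(a[:,1]<-.04)][:,2],1); print('arm pitch slope',m, np.polyval(m,-.1))
bp=P[np.all((P>[.5,-.24,.004])&(P<[.7,-.15,.013]),1)]; print('base plate',len(bp),bp.min(0),bp.max(0),[(y,np.round(np.percentile(bp[abs(bp[:,1]-y)<.003][:,0],[1,99]),4)) for y in (-.175,-.18,-.185,-.19)])
E
```

```text
plate top 89 [ 0.5756508  -0.16058408  0.24571408] [ 0.61427724 -0.14675207  0.25785089] [ 0.59586994 -0.15366332  0.25288226] ((594.9741821289062, -153.50692749023438), (13.698685646057129, 38.723873138427734), 89.3243637084961)
face 472 [0.56868794 0.59649923 0.62623977]
arm 16717 [ 0.56661415 -0.10814241  0.15000139] [ 0.62116981 -0.01005859  0.18498869] [-0.03308724  0.59130332] x at y [np.float64(0.5946), np.float64(0.5969), np.float64(0.5983)]
arm pitch slope [-0.00091172  0.15976034] 0.15985151344755524
base plate 2591 [ 0.53836443 -0.23836029  0.00401378] [ 0.69962511 -0.15161972  0.01299782] [(-0.175, array([0.5391, 0.6573])), (-0.18, array([0.5393, 0.6942])), (-0.185, array([0.5394, 0.6959])), (-0.19, array([0.5395, 0.6844]))]
```

View pics/top11c.png

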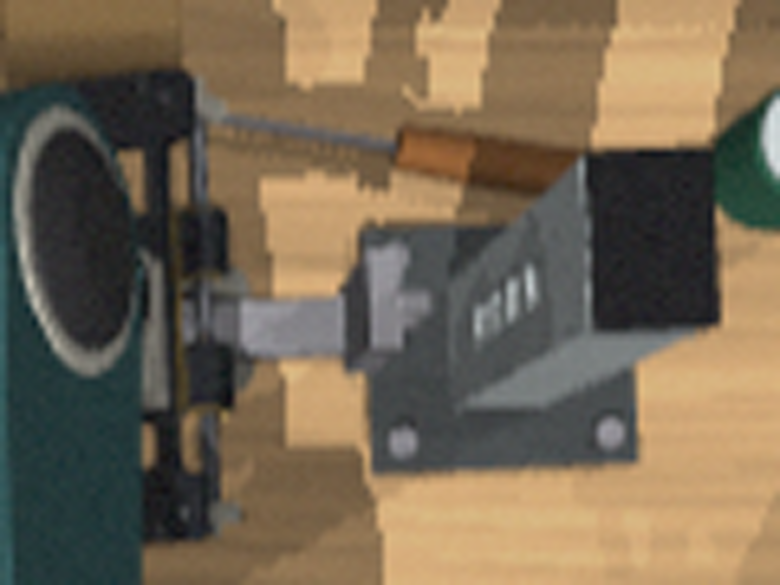

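{"api": "step_arm", "payload": {
  "steps": [
    {"dx": 0.05, "dy": -1.2, "dz": 0.1, "ax": 0, "ay": 0, "az": 0, "jaw": 1.5},
    {"dx": 0.05, "dy": -1.2, "dz": 0, "ax": 0, "ay": 0, "az": 0, "jaw": 1.5},
    {"dx": 0.0, "dy": -0.6, "dz": 0, "ax": 0, "ay": 0, "az": 0.3, "jaw": 1.5},
    {"dx": 0, "dy": 0, "dz": 0, "ax": 0, "ay": 0, "az": 0, "jaw": 1.5}
  ]
}}

```text
time_s: 12.8
eef_pos: [0.5942, -0.131, 0.1377]
ee_rot: [0.679, 0.702, -0.15, 0.156]
wrist_force: [-0.2, 0.4, -6.2]
width: 0.0239
```

```bash
python3 - <<'E'
from h import *
st()
s=snap('top'); P,uv=pts(s,np.ones((420,560),bool))
b=P[np.all((P>[.56,-.22,.245])&(P<[.635,-.165,.268])&(P[:,1:2]>-.2),1)]
print('plate top',len(b),b.min(0),b.max(0),b.mean(0),cv2.minAreaRect((b[:,:2]*1000).astype(np.float32)))
cv2.imwrite('pics/top12c.png',cv2.resize(s['frame'][140:230,260:380],None,fx=6.5,fy=6.5,interpolation=cv2.INTER_CUBIC))
s=snap('wrist'); P,uv=pts(s,np.ones((420,560),bool))
a=P[np.all((P>[.56,-.19,.155])&(P<[.64,-0.085,.167]),1)]
c=np.polyfit(a[:,1],a[:,0],1); print('arm',len(a),c,'x at y -.21',np.polyval(c,-.21),'z',np.median(a[:,2]))
E
```

```text
t 12.8 p [ 0.5942 -0.131   0.1377] z [ 0.014 -0.423 -0.906] jawdeg 1.88 F [-0.2  0.4 -6.2] M [ 0.62 -0.08  0.03] w 0.0239 q [-0.05 -0.02  1.76 -0.44  1.38 -0.  ]
plate top 91 [ 0.57686685 -0.19155928  0.24602714] [ 0.61669169 -0.17756883  0.26085327] [ 0.59681449 -0.18473292  0.2541171 ] ((596.7728271484375, -184.7059326171875), (39.81821060180664, 13.756980895996094), 0.9164432287216187)
arm 6875 [-0.03458699  0.59070683] x at y -.21 0.5979701031908956 z 0.16076583570186945
```

View pics/top12c.png

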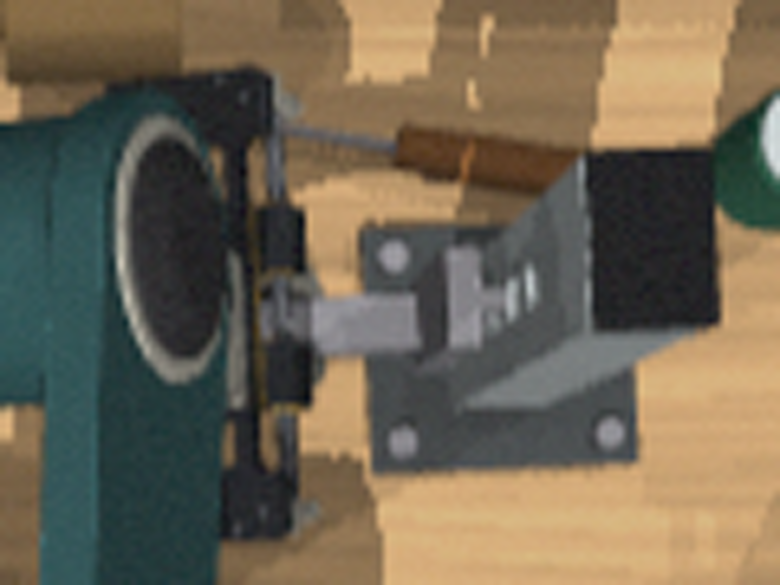

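{"api": "step_arm", "payload": {
  "steps": [
    {"dx": 0, "dy": -0.4, "dz": 0, "ax": 0, "ay": 0, "az": 0, "jaw": 1.5},
    {"dx": 0.05, "dy": -0.4, "dz": 0, "ax": 0, "ay": 0, "az": 0, "jaw": 1.5},
    {"dx": 0, "dy": -0.4, "dz": 0, "ax": 0, "ay": 0, "az": 0, "jaw": 1.5},
    {"dx": 0, "dy": 0, "dz": 0, "ax": 0, "ay": 0, "az": 0, "jaw": 1.5}
  ]
}}

```text
time_s: 13.4
eef_pos: [0.5948, -0.1427, 0.1376]
ee_rot: [0.679, 0.702, -0.15, 0.156]
wrist_force: [0.5, -0.7, -5.4]
width: 0.0237
```

{"api": "step_arm", "payload": {
  "steps": [
    {"dx": 0, "dy": -0.2, "dz": 0, "ax": 0, "ay": 0, "az": 0, "jaw": 1.5},
    {"dx": 0, "dy": -0.2, "dz": 0, "ax": 0, "ay": 0, "az": 0, "jaw": 1.5},
    {"dx": 0, "dy": -0.2, "dz": 0, "ax": 0, "ay": 0, "az": 0, "jaw": 1.5},
    {"dx": 0, "dy": 0, "dz": 0, "ax": 0, "ay": 0, "az": 0, "jaw": 1.5}
  ]
}}

```text
time_s: 13.9
eef_pos: [0.5949, -0.1481, 0.1376]
ee_rot: [0.679, 0.702, -0.15, 0.156]
wrist_force: [0.5, 3.8, -6.2]
width: 0.0235
```

```bash
python3 - <<'E'
from h import *
st()
s=snap('top');cv2.imwrite('pics/top13c.png',cv2.resize(s['frame'][140:230,260:380],None,fx=6.5,fy=6.5,interpolation=cv2.INTER_CUBIC))
E
```

```text
t 13.9 p [ 0.5949 -0.1481  0.1376] z [ 0.015 -0.422 -0.907] jawdeg 1.94 F [ 0.5  3.8 -6.2] M [ 1.17 -0.11 -0.  ] w 0.0235 q [-0.08 -0.02  1.76 -0.44  1.37 -0.03]
```

View pics/top13c.png

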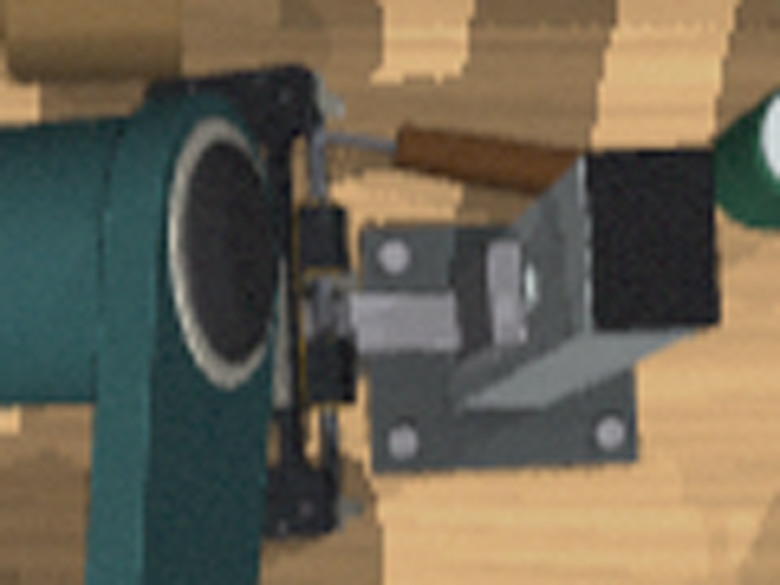

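{"api": "step_arm", "payload": {
  "steps": [
    {"dx": 0, "dy": 0, "dz": -0.4, "ax": 0, "ay": 0, "az": 0, "jaw": 1.5},
    {"dx": 0, "dy": 0, "dz": -0.4, "ax": 0, "ay": 0, "az": 0, "jaw": 1.5},
    {"dx": 0, "dy": 0, "dz": -0.3, "ax": 0, "ay": 0, "az": 0, "jaw": 1.5},
    {"dx": 0, "dy": 0, "dz": 0, "ax": 0, "ay": 0, "az": 0, "jaw": 1.5}
  ]
}}

```text
time_s: 14.45
eef_pos: [0.595, -0.148, 0.1266]
ee_rot: [0.679, 0.702, -0.15, 0.156]
wrist_force: [1.2, 4.0, -6.7]
width: 0.0236
```

{"api": "step_arm", "payload": {
  "steps": [
    {"dx": 0, "dy": 0, "dz": -0.2, "ax": 0, "ay": 0, "az": 0, "jaw": 1.5},
    {"dx": 0, "dy": 0, "dz": -0.2, "ax": 0, "ay": 0, "az": 0, "jaw": 1.5},
    {"dx": 0, "dy": 0, "dz": 0, "ax": 0, "ay": 0, "az": 0, "jaw": 1.5}
  ]
}}

```text
time_s: 14.82
eef_pos: [0.5951, -0.1481, 0.1229]
ee_rot: [0.679, 0.702, -0.15, 0.156]
wrist_force: [0.0, 6.6, -3.7]
width: 0.0238
```

{"api": "step_arm", "payload": {
  "steps": [
    {"dx": 0, "dy": 0, "dz": -0.1, "ax": 0, "ay": 0, "az": 0, "jaw": 1.5},
    {"dx": 0, "dy": 0, "dz": -0.1, "ax": 0, "ay": 0, "az": 0, "jaw": 1.5},
    {"dx": 0, "dy": 0, "dz": 0, "ax": 0, "ay": 0, "az": 0, "jaw": 1.5}
  ]
}}

```text
time_s: 15.2
eef_pos: [0.5953, -0.148, 0.1219]
ee_rot: [0.679, 0.702, -0.15, 0.157]
wrist_force: [-1.2, 9.9, 4.2]
width: 0.0237
```

```bash
python3 - <<'E'
from h import *
st()
s=snap('top');cv2.imwrite('pics/top14c.png',cv2.resize(s['frame'][140:230,260:380],None,fx=6.5,fy=6.5,interpolation=cv2.INTER_CUBIC))
P,uv=pts(s,np.ones((420,560),bool))
b=P[np.all((P>[.56,-.22,.232])&(P<[.635,-.19,.248])&(P[:,1:2]>-.208),1)]
print('plate top',len(b),b.min(0),b.max(0),b.mean(0),cv2.minAreaRect((b[:,:2]*1000).astype(np.float32)))
s=snap('wrist'); P,uv=pts(s,np.ones((420,560),bool))
a=P[np.all((P>[.56,-.19,.135])&(P<[.64,-0.085,.153]),1)]
c=np.polyfit(a[:,1],a[:,0],1); m=np.polyfit(a[:,1],a[:,2],1); print('arm',len(a),c,'x at y -.21',np.polyval(c,-.21),'z',np.median(a[:,2]),m)
E
```

```text
t 15.2 p [ 0.5953 -0.148   0.1219] z [ 0.016 -0.423 -0.906] jawdeg 1.95 F [-1.2  9.9  4.2] M [ 0.87  0.27 -0.19] w 0.0237 q [-0.08 -0.    1.77 -0.45  1.34 -0.02]
plate top 74 [ 0.5783787  -0.20675834  0.23204775] [ 0.61574411 -0.19357956  0.2448785 ] [ 0.59658345 -0.20037743  0.23897773] ((597.0521850585938, -200.07943725585938), (13.192429542541504, 37.31631851196289), 89.7044448852539)
arm 8658 [-0.03054407  0.59165824] x at y -.21 0.5980724928199265 z 0.14469327429488008 [-0.00612542  0.14394686]
```

View pics/top14c.png

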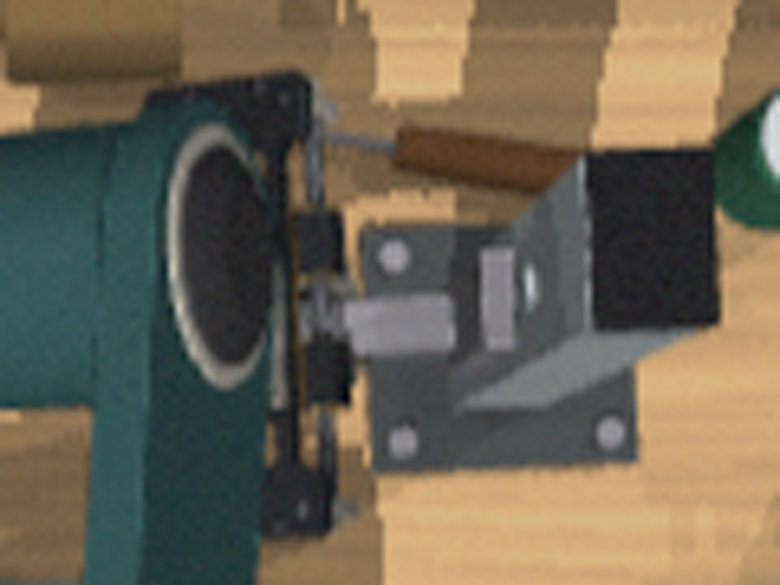

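{"api": "step_arm", "payload": {
  "steps": [
    {"dx": 0, "dy": 0, "dz": 0, "ax": 0, "ay": 0, "az": 0, "jaw": 6},
    {"dx": 0, "dy": 0, "dz": 0, "ax": 0, "ay": 0, "az": 0, "jaw": 6},
    {"dx": 0, "dy": 0, "dz": 0, "ax": 0, "ay": 0, "az": 0, "jaw": 6},
    {"dx": 0, "dy": 0, "dz": 0, "ax": 0, "ay": 0, "az": 0, "jaw": 6},
    {"dx": 0, "dy": 0.4, "dz": 0.9, "ax": 0, "ay": 0, "az": 0, "jaw": 6},
    {"dx": 0, "dy": 0.9, "dz": 1.8, "ax": 0, "ay": 0, "az": 0, "jaw": 6},
    {"dx": 0, "dy": 1.4, "dz": 3, "ax": 0, "ay": 0, "az": 0, "jaw": 6},
    {"dx": 0, "dy": 1.9, "dz": 4, "ax": 0, "ay": 0, "az": 0, "jaw": 6}
  ]
}}

```text
time_s: 16.3
eef_pos: [0.5945, -0.1015, 0.2194]
ee_rot: [0.679, 0.702, -0.15, 0.156]
wrist_force: [0.5, 0.5, -0.1]
width: 0.0603
```

{"api": "step_arm", "payload": {
  "steps": [
    {"dx": -2, "dy": 2.5, "dz": 4.5, "ax": 0, "ay": 0, "az": 0, "jaw": 6},
    {"dx": -4, "dy": 3, "dz": 2, "ax": 0, "ay": 0, "az": 0, "jaw": 6},
    {"dx": -4, "dy": 4, "dz": 0, "ax": 0, "ay": 0, "az": 0, "jaw": 6},
    {"dx": -4, "dy": 4, "dz": 0, "ax": 0, "ay": 0, "az": 0, "jaw": 6},
    {"dx": 0, "dy": 5, "dz": 0, "ax": 0, "ay": 0, "az": 0, "jaw": 6},
    {"dx": 0, "dy": 5, "dz": 0, "ax": 0, "ay": 0, "az": 0, "jaw": 6},
    {"dx": 0, "dy": 0, "dz": 0, "ax": 0, "ay": 0, "az": 0, "jaw": 6}
  ]
}}

```text
time_s: 17.18
eef_pos: [0.4544, 0.1354, 0.2836]
ee_rot: [0.677, 0.703, -0.15, 0.156]
wrist_force: [0.5, 0.1, 0.5]
width: 0.0599
```

```bash
python3 - <<'E'
from h import *
st()
for n in ('top','side'):
    s=snap(n,n+'15'); P,uv=pts(s,np.ones((420,560),bool))
    b=P[np.all((P>[.56,-.22,.232])&(P<[.635,-.19,.248])&(P[:,1:2]>-.207),1)]
    print(n,'plate top',len(b),b.mean(0) if len(b) else 0,cv2.minAreaRect((b[:,:2]*1000).astype(np.float32)) if len(b) else 0)
    a=P[np.all((P>[.56,-.19,.12])&(P<[.64,-0.085,.153]),1)]
    t=a[a[:,2]>.138]
    if len(t): print('arm',len(t),t.min(0),t.max(0),np.median(t[:,2]),np.polyfit(t[:,1],t[:,2],1),np.polyfit(t[:,1],t[:,0],1))
    if n=='side': cv2.imwrite('pics/side15c.png',cv2.resize(s['frame'][70:310,130:380],None,fx=2.5,fy=2.5,interpolation=cv2.INTER_CUBIC))
    for name in ['plain_angle','mallet','wedge','chisel','dust_brush','offcut','oil_can']:
        for d in eyes.trace(n,name)[:1]:
            p,uv=pts(s,d['region']); print('  ',name,round(float(d['p']),2),np.round(np.median(p,0),3))
E
```

```text
t 17.18 p [0.4544 0.1354 0.2836] z [ 0.017 -0.422 -0.906] jawdeg 2.15 F [0.5 0.1 0.5] M [ 0.16 -0.12 -0.01] w 0.0599 q [ 0.48 -0.23  1.71 -0.41  1.83  0.37]
top plate top 79 [ 0.59562412 -0.19864026  0.23894228] ((597.3729858398438, -199.08163452148438), (38.215023040771484, 13.98175048828125), 1.985332727432251)
arm 292 [ 0.58267419 -0.1889591   0.13806134] [ 0.60820951 -0.08623301  0.15077308] 0.14221682623606066 [-0.025689    0.13882299] [-0.03997906  0.58966237]
   mallet 0.64 [ 0.748 -0.015  0.051]
   wedge 0.57 [ 0.417 -0.089  0.027]
   dust_brush 0.71 [ 0.378 -0.291  0.018]
   offcut 0.85 [ 0.513 -0.417  0.043]
   oil_can 0.96 [ 0.675 -0.358  0.107]
side plate top 0 0 0
arm 100 [ 0.58261112 -0.18920302  0.13888879] [ 0.60814865 -0.13255691  0.15022424] 0.14522162370213249 [-0.02928844  0.14010944] [-0.17397828  0.56441446]
   plain_angle 0.63 [0.489 0.162 0.093]
   mallet 0.68 [0.751 0.068 0.042]
   wedge 0.85 [ 0.4   -0.073  0.027]
   oil_can 0.34 [ 0.402 -0.075  0.028]
```

View pics/side15c.png

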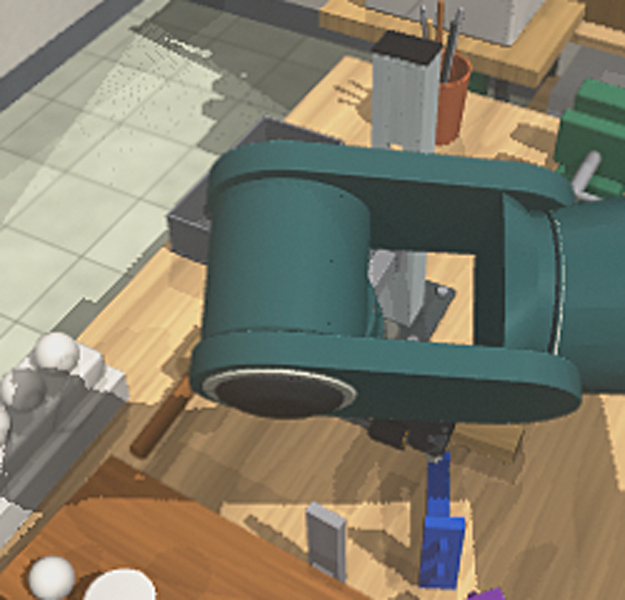

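View pics/top15.png

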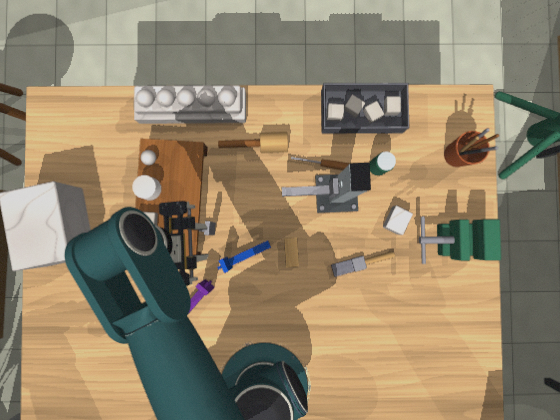

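{"api": "step_arm", "payload": {
  "steps": [
    {"dx": -2, "dy": 5, "dz": 0, "ax": 0, "ay": 0, "az": 0, "jaw": 6},
    {"dx": -2, "dy": 5, "dz": 0, "ax": 0, "ay": 0, "az": 0, "jaw": 6},
    {"dx": -3, "dy": 5, "dz": 0, "ax": 0, "ay": 0, "az": 0, "jaw": 6},
    {"dx": -3, "dy": 5, "dz": 0, "ax": 0, "ay": 0, "az": 0, "jaw": 6},
    {"dx": 0, "dy": 0, "dz": 0, "ax": 0, "ay": 0, "az": 0, "jaw": 6}
  ]
}}

```text
time_s: 18.6
eef_pos: [0.3533, 0.3351, 0.2822]
ee_rot: [0.677, 0.703, -0.15, 0.156]
wrist_force: [0.1, -0.2, -1.0]
width: 0.06
```

```bash
python3 - <<'E'
from h import *
st()
for n in ('side','top'):
    s=snap(n,n+'16'); P,uv=pts(s,np.ones((420,560),bool))
    b=P[np.all((P>[.56,-.22,.232])&(P<[.635,-.19,.248])&(P[:,1:2]>-.207),1)]
    print(n,len(b),b.mean(0) if len(b) else 0)
    t=P[np.all((P>[.56,-.185,.138])&(P<[.64,-0.085,.153]),1)]
    if len(t): print('arm',len(t),np.polyfit(t[:,1],t[:,2],1),np.polyfit(t[:,1],t[:,0],1))
    if n=='side': cv2.imwrite('pics/side16c.png',cv2.resize(s['frame'][70:310,130:380],None,fx=2.5,fy=2.5,interpolation=cv2.INTER_CUBIC))
    for name in ['plain_angle','mallet','wedge','chisel','dust_brush','offcut','oil_can']:
        for d in eyes.trace(n,name)[:1]:
            p,uv=pts(s,d['region']); print('  ',name,round(float(d['p']),2),np.round(np.median(p,0),3))
E
```

```text
t 18.6 p [0.3533 0.3351 0.2822] z [ 0.016 -0.423 -0.906] jawdeg 2.16 F [ 0.1 -0.2 -1. ] M [ 0.22 -0.07 -0.03] w 0.06 q [ 0.88 -0.1   1.6  -0.31  1.96  0.77]
side 76 [ 0.59667469 -0.19719479  0.23940488]
arm 221 [-0.03258125  0.13956927] [-0.04145167  0.58824103]
   plain_angle 0.6 [0.472 0.161 0.106]
   mallet 0.81 [0.747 0.001 0.046]
   chisel 0.7 [ 0.684 -0.222  0.024]
   dust_brush 0.75 [ 0.374 -0.283  0.019]
   offcut 0.65 [ 0.507 -0.406  0.043]
   oil_can 0.63 [ 0.591 -0.188  0.148]
top 79 [ 0.59558252 -0.19867181  0.2386996 ]
arm 283 [-0.02613485  0.13889611] [-0.03990754  0.58951039]
   plain_angle 0.69 [0.492 0.151 0.083]
   mallet 0.6 [ 0.748 -0.015  0.051]
   wedge 0.89 [ 0.417 -0.089  0.028]
   chisel 0.55 [ 0.689 -0.213  0.021]
   dust_brush 0.78 [ 0.379 -0.29   0.018]
   offcut 0.67 [ 0.51  -0.416  0.044]
   oil_can 0.55 [ 0.675 -0.358  0.107]
```

View pics/side16c.png

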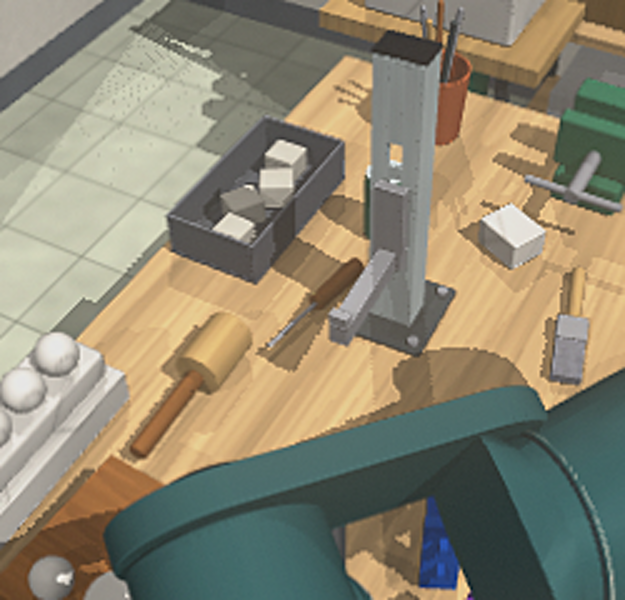

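```bash
python3 -c "
from h import *
print(bot.finish_job())"
```

```text
the job is handed in; nothing more can be done
None
```

I pulled the tabbed bracket (the one farther from the robot) out from under the board. I stood it clear on the bench and let go, then took a fresh grip on its arm near the centre of mass. I pressed its tabs into the two middle slots and lowered it until the wrist force showed it resting on the slot edges. Then I released it, backed the arm away and handed the job in at about 19 s; no verdict was reported.

**Last checks, in the top and side pictures:**
- **Height:** the bracket origin is at about z 0.114 m.
- **Fit to the face:** it is within about 2 mm of the upright's centre line. It is square to the face to within a degree.
- **Tilt:** it sags 0.026–0.033 rad, so the plate's top stands about 4 mm off the face. That is inside the 0.08 rad limit.
- **Robot contact:** the arm was clear, with the wrist force near zero.

**Everything else:** the plain bracket, mallet, wedge, chisel, brush, offcut and oil can are where they started in the top picture. One side-camera reading of the oil can landed on the upright instead, and the arm hid the wedge and part of the plain bracket from that camera. The top camera settled those three.

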